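Lean the tall board on its stand

TASK

Take the taller of the two chopping boards out of the dowel rack and set it gently on the board stand, about in the middle and square to it: its foot down on the base in the gutter behind the low strip, and the board clearly leaning back against the upright panel. Leave the shorter board standing in the rack.

Things in the scene. Friction and masses are not known exactly. Their poses are not given: they have to be found in the camera images.
- tall_board: taller chopping board, 14 thick (x) x 130 wide (y) x 150 mm high (z), brown wood with three darker upright strips, about 0.2 kg. Starts upright in either slot of the rack, its x pointing to the robot's right (-y) within 20 degrees. Origin: centre of the underside, 14 mm above the worktop at the start. Its free top edge can be pinched across the thickness from above.
- short_board: shorter chopping board of the same wood, 14 x 130 x 80 mm high, upright in the other slot of the rack, where it stays. Origin and axes as for the tall board.
- rack: fixed pale wooden dowel rack, base 165 (x) x 110 (y) x 14 mm. Origin: centre of its underside, x as the boards', z up. Two slots at x -45 and +45 mm, each between four pegs whose tops are 48 mm above the worktop, with 3 mm play either side of a board.
- stand: fixed board stand, base 130 (x) x 190 (y) x 12 mm. Origin: centre of the underside; x points to the robot's right (-y) within 20 degrees, z up. Low strip: x -32 to -18 mm, top at z 30. Upright grey panel: x 30 to 42, top at z 90. Gutter between, x -18 to 30. With the foot's middle at x 0 the board leans about 17 degrees on the panel's top edge; if the foot slides, the strip stops it.

How it is judged (in metres and radians):
At the end, for the whole second after the job is handed in: Tall board released and still on the stand: foot middle at x -16 to 20 mm of the stand's frame, under 10 mm above the base top, within 30 mm of the middle along the strip; square within 12 degrees, leaning 6 to 28 degrees from upright on the panel. Short board still stands in the rack (x of tall_board in the frame of stand between -0.016 and 0.02 m and y of tall_board in the frame of stand between -0.03 and 0.03 m and z of tall_board in the frame of stand between 0.006 and 0.022 m and angle between tall_board's own z axis and vertical between 0.1 and 0.5 rad and angle between the y axis of tall_board and the y axis of stand, either way round below 0.21 rad and contact force between tall_board and stand above 0.5 N and linear speed of tall_board below 0.02 m/s and angle between short_board's own z axis and vertical below 0.35 rad); the robot touches nothing.
It fails at once if the short board is moved more than 25 mm from its place in the rack (distance of short_board from where it was at the start of the episode above 0.025 m).
It fails at once if the tall board is dropped or rammed onto the stand (more than 60 N) (contact force between tall_board and stand above 60 N).
It also fails if it takes over 42 s, if anything falls off the work surface, if the arm or the gripper's body presses on something with over 40 N, if the wrist force passes 120 N, or if a joint passes its speed limit or range.

ROBOT

A 7-joint arm with a two-finger parallel gripper is mounted at the origin on a cart in front of the work surface, level with it; the furniture and walls round the work are solid. World frame = base frame: x ahead of the robot, y to its left, z up, the work surface at z = 0. Lengths are in m, angles in degrees, forces in N, time in s.
With the tool pointing down it reaches from about 0.35 to 0.9 m from the base axis. Payload 7.2 kg.
Tool frame: the origin (TCP) lies midway between the tips of the shut fingers; the grasp point (between the pads) lies 19 mm behind it; z points along the fingers, y is the line along which they close (so a half turn about z gives the same grasp; the last joint's range is limited). The gripper opens to 88 mm and grips with 3 to 60 N. Pads are 20 mm wide; open, the fingers measure 115 mm over their backs; the gripper's body (75 mm by 178 mm) begins 61 mm behind the grasp point.
Start: joints at [-74.496, 23.554, -0.728, 91.456, 0.321, 64.991, -4.71], TCP at [0.208, 0.589, 0.223] pointing down, gripper open.
Joint ranges: [-169.25, 169.25], [-16.82, 113.86], [-84.01, 82.57], [7.8, 145.47], [-59.2, 239.2], [7.22, 106.19], [-163.78, 163.78]. Speed limits (degrees/s): [136.94, 136.94, 172.46, 172.46, 180, 180, 180].

INTERFACE

Orientations are given as [roll, pitch, yaw] about the fixed x, y, z axes, in that order (R = Rz(yaw) Ry(pitch) Rx(roll)).
In Python, from plant import arm gives the robot as it stands. The module is installed in compiled form; this text tells all that it offers. Calls block until the motion is done:
- arm.goto(position, orientation): joint-space move of the TCP to a pose.
- arm.movel(position, attitude=None, velocity=0.15, until_force=None): straight line of the TCP; attitude=None keeps the orientation; velocity is the mean speed in m/s. With until_force (N) it stops when the force on the tool has changed by that much, and returns True; else False.
- arm.movej(angles): joint-space move.
- arm.ungrasp() and arm.gripper_close(): open the fingers fully, or close them until they stop; the grip force is fixed at half the most.
- arm.wait(seconds).
- arm.inverse_kinematics(position, orientation): joint angles nearest the present ones, or None.
- arm.read_state(): the state.
- arm.get_image(name): name is "scene" or "top" or "wrist"; returns the picture (420x560x3 uint8, blue, green, red); there is no depth.
- arm.camera_model(name): a dict with "K" (3x3 intrinsics, pixels), "k1" (the pictures are not rectified: a ray, as slopes to the right and down, at radius r is drawn at 1 + k1 r^2 times it, then the intrinsics apply), "R" (3x3) and "t" (3): a world point X has camera coordinates R X + t. Camera axes: x right, y down, z forward; pixel columns grow to the right and rows downward; lengths in m; the calibration is good to about 2 mm. A picture is of the moment at which its call begins: read the wrist's pose just before it. camera_model takes no time and is no camera call; for the wrist camera it gives the pose at the moment of the call.
A pose or a line that the arm cannot do raises arm.MotionError and nothing moves.
- arm.close_job(): hands the job in; it is judged then, once.
The state is a dict: "time": time; "q": joint angles; "qd": joint speeds; "joint_torque": joint torques, N m; "eef_pos": TCP position; "tool_rot": TCP orientation; "force": force on the tool from outside, world axes, zero at the start; "torque": the same for the moment, N m; "finger_gap": finger opening in m; "grip_force": force on a finger pad.
Only numpy, scipy, OpenCV 4.12 (cv2) and the standard library are available. Lean on these libraries where they do the work, as an engineer would, in place of code of your own. Each camera call takes 0.05 s, during which the arm holds its last target. There are 200 camera calls.

## Working session

There is one attempt and no reset: what is moved stays moved. The work goes in short steps, each a Python script; the robot and the scene stay as the last script left them, time stands still between calls to the robot, and variables do not carry over. Pictures are saved under pics/ and viewed, at most 10 in all, crops included, and the job is handed in when it is done.

```bash
mkdir -p pics; python3 - <<'E'
from plant import arm
import cv2, numpy as np
for n in("scene","top"):
    im=arm.get_image(n); cv2.imwrite(f"pics/{n}0.png",im)
    m=arm.camera_model(n); print(n,{k:np.round(v,4).tolist() for k,v in m.items()})
print(arm.read_state()["time"], arm.read_state()["tool_rot"])
E
```

```text
scene {'K': [[466.1801, 0.0, 285.6968], [0.0, 466.1801, 212.6893], [0.0, 0.0, 1.0]], 'k1': -0.0883, 'R': [[0.8546, -0.5193, -0.0059], [-0.2572, -0.4134, -0.8735], [0.4512, 0.748, -0.4868]], 't': [-0.4383, 0.161, 0.7367]}
top {'K': [[382.6626, 0.0, 280.4065], [0.0, 382.6626, 212.0653], [0.0, 0.0, 1.0]], 'k1': 0.0263, 'R': [[0.0175, -0.9996, -0.0229], [-0.9818, -0.0128, -0.1895], [0.1891, 0.0258, -0.9816]], 't': [-0.0115, 0.521, 0.8179]}
0.1 [-1.79919488e+02  3.51803975e-03  1.60591080e+02]
```

View pics/top0.png

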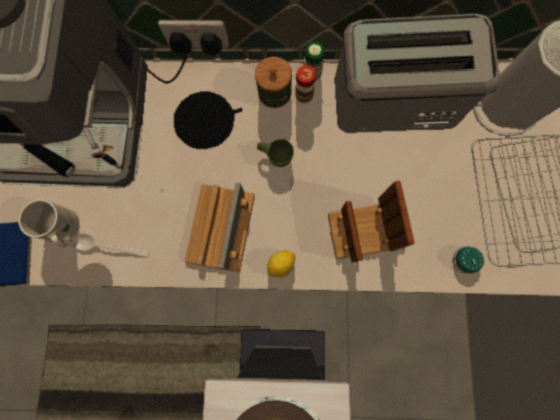

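View pics/scene0.png

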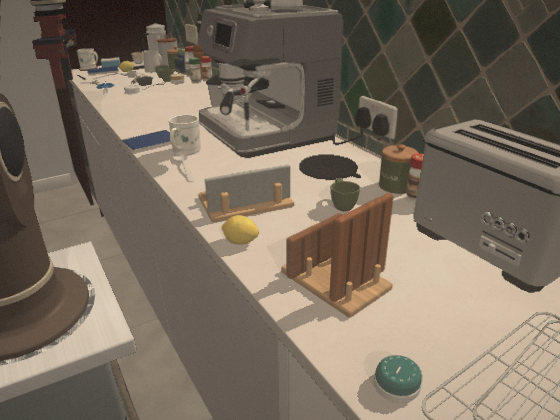

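Top view: the tall board is in the right-hand slot of the rack at about (397,215), with the short board at (350,230). The stand is at (222,228), with its grey panel on the right. I'll enlarge both.

```bash
python3 - <<'E'
import cv2,numpy as np
t=cv2.imread("pics/top0.png")
a=cv2.resize(t[175:285,175:275],None,fx=4,fy=4,interpolation=cv2.INTER_CUBIC)
b=cv2.resize(t[175:285,323:421],None,fx=4,fy=4,interpolation=cv2.INTER_CUBIC)
im=np.hstack([a,b]); im=np.clip(im*1.5,0,255).astype(np.uint8)
print(im.shape); cv2.imwrite("pics/crop.png",im)
E
```

```text
(440, 792, 3)
```

View pics/crop.png

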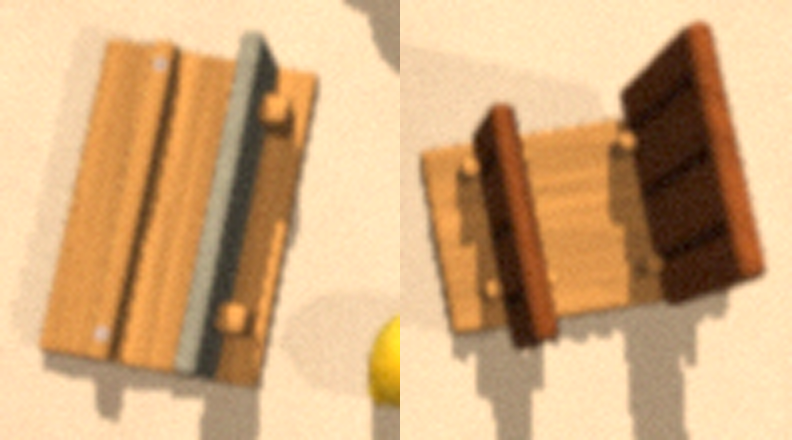

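Crop: the stand base corners are at (108,42), (318,75), (258,384) and (42,350). The panel top runs from (255,36) to (189,371). The tall board's top edge runs from (699,25) to (752,276), and the short board's from (502,105) to (543,342). Next I'll cast rays.

```bash
cat > h.py <<'E'
import cv2, numpy as np
from plant import arm
def ray(m,px,z):
    K,k1=np.array(m["K"]),m["k1"]
    s=cv2.undistortPoints(np.array(px,float).reshape(-1,1,2),K,np.array([k1,0,0,0.]))[:,0]
    R,t=np.array(m["R"]),np.array(m["t"]); c=-R.T@t
    d=np.c_[s,np.ones(len(s))]@R
    return c+d*((z-c[2])/d[:,2])[:,None]
E
python3 - <<'E'
from h import *
np.set_printoptions(precision=4,suppress=True)
m=arm.camera_model("top")
def f(p,z):
    p=np.array(p,float); q=(p+.5)/4-.5
    q+=np.where(p[:,:1]<400,[[175,175]],[[323-100,175]]); return ray(m,q,z)
def ang(a): return np.degrees(np.arctan2(a[1],a[0]))
b=f([(108,42),(318,75),(258,384),(42,350)],.012); print("stand",b.mean(0),ang(b[0]-b[3]),ang(b[1]-b[2]),ang(b[1]-b[0])+90,np.linalg.norm(b[0]-b[3]),np.linalg.norm(b[1]-b[0]))
for n,p,z in(("panel",[(255,36),(189,371)],.09),("tall",[(699,25),(752,276)],.164),("short",[(502,105),(543,342)],.094)):
    e=f(p,z); print(n,e.mean(0),ang(e[0]-e[1]),np.linalg.norm(e[0]-e[1]))
c=f([(422,155),(455,333)],.014); print("rack",c.mean(0),ang(c[0]-c[1]),np.linalg.norm(c[0]-c[1]))
print("cam",-np.array(m["R"]).T@m["t"])
w=arm.camera_model("wrist"); s=arm.read_state()
print("wristcam",-np.array(w["R"]).T@w["t"],s["eef_pos"],np.array(w["R"]))
E
```

```text
stand [0.4905 0.1389 0.012 ] -8.57614874650684 -8.984900865062466 -8.436475994368422 0.18671910147156448 0.12864030764475726
panel [0.4844 0.1027 0.09  ] -8.65500093727593 0.184728301296039
tall [ 0.5028 -0.2465  0.164 ] 9.196757291818434 0.1255180793728505
short [ 0.4758 -0.1596  0.094 ] 8.633702414430136 0.1278022798445333
rack [ 0.4743 -0.1241  0.014 ] 9.948104362837666 0.10548123364906052
cam [ 0.357  -0.0259  0.9013]
wristcam [0.1384 0.6127 0.3834] [0.2076 0.5891 0.2219] [[ 0.3316  0.9434 -0.0016]
 [ 0.9089 -0.319   0.2687]
 [ 0.253  -0.0905 -0.9632]]
```

```bash
python3 - <<'E'
from h import *
np.set_printoptions(precision=3,suppress=True)
arm.movel([.30,.33,.33],velocity=.25)
arm.goto([.47,.135,.33],[180,0,171.3])
arm.wait(.2)
np.save("ws.npy",arm.camera_model("wrist"),allow_pickle=True); a=arm.get_image("wrist")
arm.goto([.495,-.245,.33],[180,0,-171])
arm.wait(.2)
np.save("wt.npy",arm.camera_model("wrist"),allow_pickle=True); b=arm.get_image("wrist")
cv2.imwrite("pics/ws.png",a);cv2.imwrite("pics/wt.png",b)
s=arm.read_state();print(s["time"],s["q"],s["eef_pos"],s["tool_rot"],s["force"])
E
```

```text
4.3583 [-15.924  14.499  46.763  94.93  -10.884  75.288 131.79 ] [ 0.495 -0.244  0.33 ] [ 179.986    0.003 -170.921] [0.092 0.068 0.356]
```

View pics/ws.png

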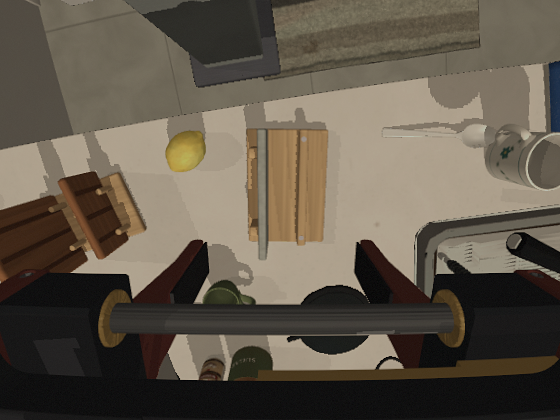

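View pics/wt.png

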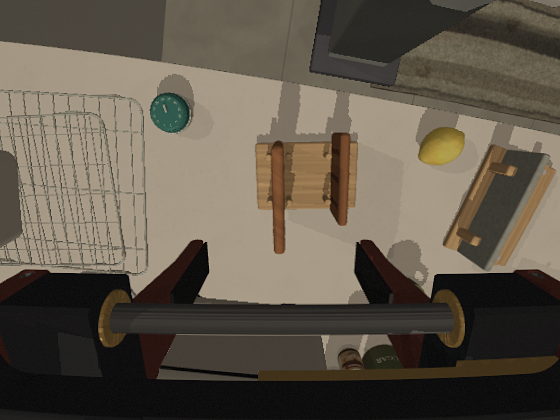

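Wrist views: the stand panel top runs (262,129)–(264,258) and its base outer edge (327,130)–(323,242). The tall board's top runs (278,143)–(280,253) and the short board's (342,134)–(342,223).

```bash
python3 - <<'E'
from h import *
np.set_printoptions(precision=4,suppress=True)
S=np.load("ws.npy",allow_pickle=True).item();T=np.load("wt.npy",allow_pickle=True).item()
for n,m,p,z in(("panel",S,[(262.5,129),(263.5,258)],.09),("basedge",S,[(327,130),(323,242)],.012),("tall",T,[(278,143),(279.5,253)],.164),("short",T,[(342,133),(343,224)],.094)):
    e=ray(m,p,z);d=e[1]-e[0]; print(n,e.mean(0),np.degrees(np.arctan2(d[1],d[0])),np.linalg.norm(d))
from scipy.spatial.transform import Rotation as Ro
# placing IK check
c=np.array([.4905,.1389,0]);ys=np.radians(-8.7);y=np.array([np.cos(ys),np.sin(ys),0]);x=np.array([y[1],-y[0],0])
for th in(0,15):
    Rt=Ro.from_rotvec(np.radians(th)*y); R=Rt*Ro.from_euler('xyz',[180,0,171.3],degrees=True)
    for h in(.0,.12):
        p=c+x*.003+[0,0,.012+h]+Rt.apply([0,0,.116]); print(th,h,p,R.as_euler('xyz',degrees=True),arm.inverse_kinematics(p,R.as_euler('xyz',degrees=True)))
E
```

```text
panel [0.4834 0.1078 0.09  ] -9.009558095389023 0.18398681735213399
basedge [0.5011 0.2039 0.012 ] -8.328711765707009 0.18814739012499085
tall [ 0.501  -0.2467  0.164 ] 9.782674338627432 0.12880000445316633
short [ 0.4755 -0.1633  0.094 ] 12.833655699115093 0.12529636446197967
0 0.0 [0.49   0.1359 0.128 ] [180.    0.  171.3] [-52.937   21.9732  40.4821 115.395  -18.7478  49.0953  79.2563]
0 0.12 [0.49   0.1359 0.248 ] [180.    0.  171.3] [-53.9236  11.8857  39.0362 107.4008  -8.3299  63.5574  69.5369]
15 0.0 [0.4855 0.1063 0.124 ] [165.    0.  171.3] [-39.9223  19.631   39.67   120.9625 -38.1787  47.4857 106.3098]
15 0.12 [0.4855 0.1063 0.244 ] [165.    0.  171.3] [-45.2255   8.5406  42.6063 113.3211 -23.9238  59.4764  90.3298]
```

```bash
cat > st.py <<'E'
from h import *
from scipy.spatial.transform import Rotation as Ro
c=np.array([.4905,.1392,0]);ys=np.radians(-8.7);y=np.array([np.cos(ys),np.sin(ys),0]);x=np.array([y[1],-y[0],0])
def place(foot,th,lx=.001,L=.116):
    Rt=Ro.from_rotvec(np.radians(th)*y); R=Rt*Ro.from_euler('xyz',[180,0,171.3],degrees=True)
    return c+x*lx+[0,0,foot]+Rt.apply([0,0,L]),R.as_euler('xyz',degrees=True)
E
python3 - <<'E'
from st import *
np.set_printoptions(precision=3,suppress=True)
def sh(n): s=arm.read_state();print(n,s["time"],s["eef_pos"],s["finger_gap"],s["grip_force"],s["force"],s["torque"])
P=[.502,-.2466]
arm.goto(P+[.23],[180,0,-170.5])
print(arm.movel(P+[.130],velocity=.1,until_force=10)); sh("down")
arm.gripper_close(); arm.wait(.3); sh("grip")
arm.movel(P+[.20],velocity=.06); arm.wait(.1); sh("up1")
arm.movel(P+[.30],velocity=.12); arm.wait(.2); sh("up")
p,r=place(.16,13); arm.goto(p,r); arm.wait(.3); sh("hover")
cv2.imwrite("pics/hov.png",arm.get_image("scene"))
E
```

```text
False
down 5.9917 [ 0.502 -0.247  0.131] 0.08783201070766504 0.0 [-0.078  0.117  0.427] [0.052 0.022 0.014]
grip 7.4167 [ 0.502 -0.247  0.13 ] 0.013777797781481395 29.975251257419586 [ 0.011 -0.581 -0.257] [-0.008 -0.003 -0.015]
up1 8.8333 [ 0.502 -0.247  0.2  ] 0.013603345789919058 29.975945949554443 [ 0.375 -0.095 -2.508] [0.056 0.013 0.012]
up 10.0167 [ 0.502 -0.246  0.299] 0.013861451314385247 29.976046979427338 [-0.697  0.703 -1.678] [ 0.03   0.016 -0.024]
hover 11.6583 [0.487 0.112 0.273] 0.013705278868957787 29.976040720939636 [-0.253 -0.347 -1.956] [-0.364  0.036 -0.009]
```

View pics/hov.png

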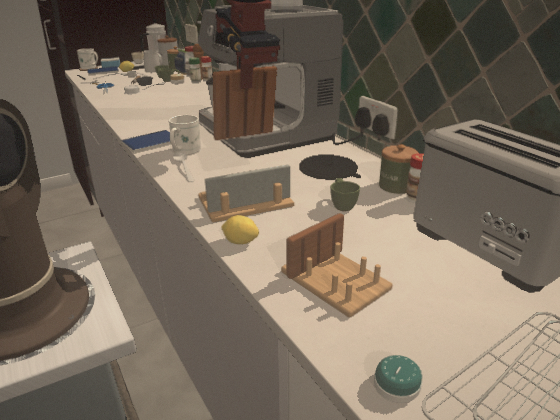

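The tall board hangs level in the gripper (bottom edge about (214,139)–(273,131)), and the short board still stands in the rack. Next is lowering it gently.

```bash
python3 - <<'E'
from st import *
np.set_printoptions(precision=3,suppress=True)
def sh(n): s=arm.read_state();print(n,s["time"],s["eef_pos"],s["finger_gap"],s["force"],s["torque"])
p,r=place(.045,13); print(arm.movel(p,r,velocity=.08,until_force=6)); arm.wait(.2); sh("near")
p,r=place(.002,13); print(arm.movel(p,r,velocity=.02,until_force=4)); sh("touch"); print("target contact z",place(.0136,13)[0])
cv2.imwrite("pics/con.png",np.vstack([cv2.resize(arm.get_image("scene")[60:240,150:350],(640,576))]))
E
```

```text
False
near 13.4917 [0.487 0.112 0.158] 0.01406619996653923 [ 0.603  0.465 -1.09 ] [-0.332  0.009 -0.027]
True
touch 14.9417 [0.486 0.112 0.126] 0.013961695475907976 [-0.265 -0.178  4.23 ] [0.004 0.161 0.13 ]
target contact z [0.486 0.112 0.127]
```

View pics/con.png

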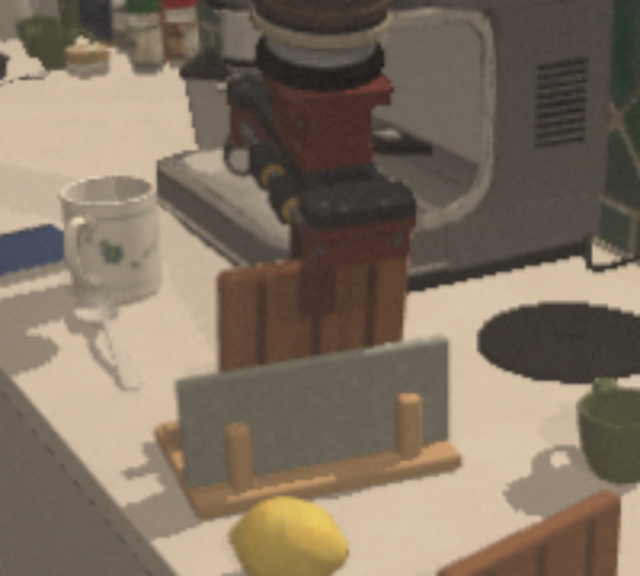

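The foot met the base at the predicted height, and the board (220–405) is centred on the panel (180–448). Next I'll release and retreat along the tool axis.

```bash
python3 - <<'E'
from st import *
arm.ungrasp(); arm.wait(.3)
p,r=place(.0136,13,L=.23); arm.movel(p,r,velocity=.1)
arm.movel(p+[-.04,.1,.1],velocity=.2); arm.wait(.5)
s=arm.read_state();print(s["time"],s["eef_pos"],s["force"])
a=arm.get_image("scene")[100:310,180:400];b=arm.get_image("top")[165:275,170:285]
cv2.imwrite("pics/fin.png",np.hstack([cv2.resize(a,(400,382)),cv2.resize(b,(399,382),interpolation=cv2.INTER_CUBIC)]))
cv2.imwrite("pics/fintop.png",arm.get_image("top"))
E
```

```text
19.175 [0.44257698 0.1869295  0.33760807] [ 0.29803215 -0.34137242 -0.11213744]
```

View pics/fin.png

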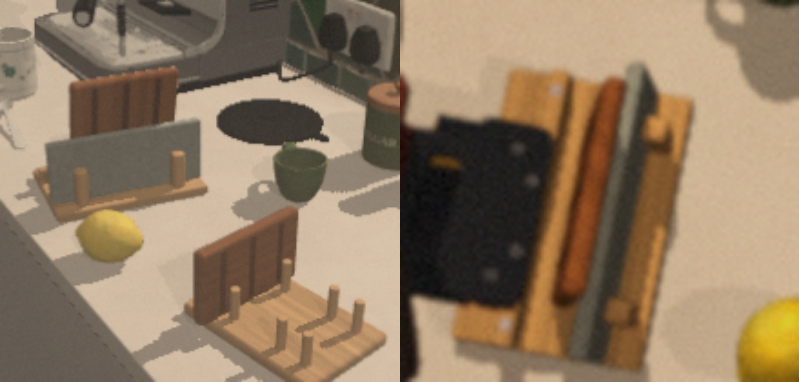

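Wrong: from the top, the board's upper edge (about (592,190) in the picture) lies in front of the panel. I'll measure the lean.

```bash
python3 - <<'E'
from st import *
np.set_printoptions(precision=4,suppress=True)
m=arm.camera_model("top")
q=np.array([[(610-400)/3.47+170,82/3.47+165],[(570-400)/3.47+170,298/3.47+165]])
for z in(.155,.162):
    e=ray(m,q,z)-c; print(z,e@x,e@y, "mid x",(e@x).mean())
# scene camera: board top corners in crop scale 1.818
ms=arm.camera_model("scene")
q=np.array([[70/1.818+180,85/1.818+100],[176/1.818+180,68/1.818+100]])
for z in(.155,.162):
    e=ray(ms,q,z)-c; print("scene",z,e@x,e@y)
E
```

```text
0.155 [0.035  0.0369] [ 0.0631 -0.0636] mid x 0.0359598911943228
0.162 [0.0364 0.0383] [ 0.0615 -0.0641] mid x 0.037343195638291526
scene 0.155 [0.0283 0.025 ] [-0.0597  0.0691]
scene 0.162 [0.0462 0.043 ] [-0.064   0.0621]
```

The top edge is at stand x ≈ 37 mm, z ≈ 0.159. That fits a lean of about 12–15° on the panel, with the apparent gap being parallax. I'll check the foot with one wrist look.

```bash
python3 - <<'E'
from st import *
arm.goto([.47,.21,.34],[180,0,171.3]); arm.wait(.3)
np.save("wf.npy",arm.camera_model("wrist"),allow_pickle=True)
im=arm.get_image("wrist"); cv2.imwrite("pics/wf.png",cv2.resize(im[90:290,100:360],(780,600),interpolation=cv2.INTER_CUBIC)); print(arm.read_state()["time"])
E
```

```text
19.9917
```

View pics/wf.png

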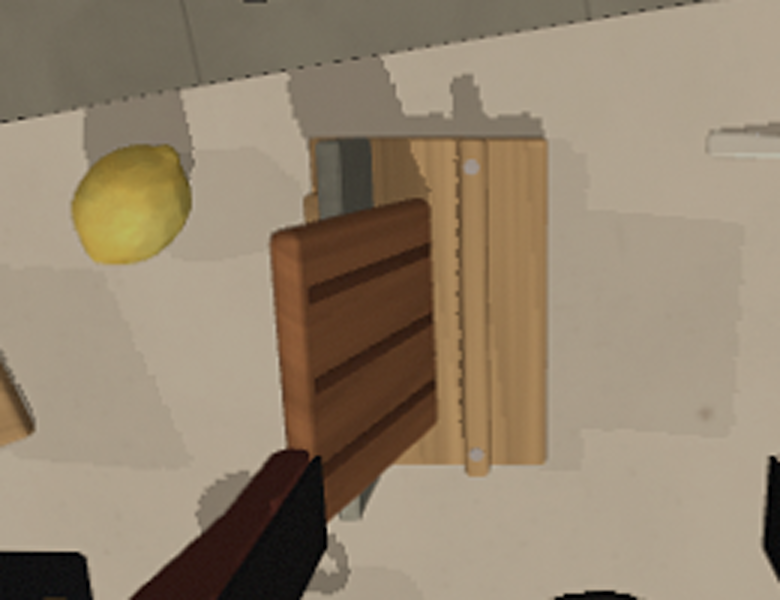

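The foot's front edge is visible at (430,205)–(437,410), in the gutter behind the strip.

```bash
python3 - <<'E'
from st import *
m=np.load("wf.npy",allow_pickle=True).item()
q=np.array([(430,207),(437,415),(547,139),(545,464)])/3+[100,90]
e=ray(m,q,.014)-c; print(np.round(e@x,4),np.round(e@y,4))
E
```

```text
[-0.0033 -0.0032 -0.0672 -0.066 ] [-0.0574  0.0624 -0.0934  0.0931]
```

The foot's middle is at x ≈ 5 mm, y ≈ 2 mm, square to the stand, with a lean of about 13°. All of that is within limits, so I'm handing in.

```bash
python3 -c "
from plant import arm
print(arm.close_job())"
```

```text
the job is handed in; nothing more can be done
None
```

I handed the job in at about 20 s of the 42 s allowed: by my camera measurements the tall board is on the stand with its foot in the gutter (middle at x ≈ 5 mm, y ≈ 2 mm), square and leaning about 13° on the panel, and the short board is still upright in the rack; no verdict came back.

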